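# Square up the hinged upright of a tacking jig and hold it

## Task

The upright bar of the tacking jig leans over its base plate. Pick up the try square, stand its stock flat on the plate in line with the plate and about midway across the bar, and press it into the corner so that the blade pushes the bar up square: the stock must sit flat on the plate and the blade flat against the bar, right into the corner. Finish while still holding the square pressed lightly down on the plate and against the bar, do not let go and do not touch the bar with the fingers, and leave the loose magnet and the two small frame plates where they lie.

Things in the scene. Friction and masses are not known exactly. Their poses are not given: they have to be found in the camera images.
- square: Loose try square, an L standing on its stock, 0.3 kg. Stock: aluminium bar 130 (x) x 22 (y) x 30 high, grip it across y anywhere from x = -65 to +43. Steel blade at the +x end: 22 (x) x 8 (y), top at z = 110. Origin: centre of the stock's underside; x along the stock to the blade end, z up. Outer faces: underside z = 0 and end face x = +65. At first x points to world -y within 0.45 rad.
- square_heel (a point): Outer corner of the try square: mid-width, at x = +65, z = 0 of the square. Axes as the square's.
- square_tip (a point): Top of the blade's outer (+x) face: x = +65, z = +110 of the square. Axes as the square's.
- jig: Tacking jig fixed to the bench: steel plate 200 (x) x 76 (y) x 12 with a hinged upright bar near its +x end. Origin: centre of the plate's underside; x along the plate to the upright, z up. x points to world -y within 0.4 rad. Top z = 12, clear from x = -70 to the bar (7 mm bolt heads at x = -85, y = +-23). Round hinge ears beside the bar (y = +-29 to +-37, x = 57 to 83) rise 13 above the top.
- corner (a point): Middle of the corner line, which is also the hinge line of the upright, at x = +70, y = 0, z = 12 of the jig (on the plate top). Axes as the jig's: x into the upright's face, z up.
- upright: The hinged upright: flat aluminium bar 50 wide (y), 10 thick (x = 0 to 10), top at z = 96 (the blade stands 14 higher). Origin on its hinge line, which is the corner; z along the bar, inner face x = 0 looks along -x over the plate. Starts leaning 0.12 to 0.35 rad over the plate; can lean 0.4 rad away. Stiff friction hinge (about 0.13 N m, some 1.5 N at the top edge): stays where it is left, no spring.
- upright_top (a point): Middle of the top edge of the upright's inner face (z = 96 of the bar). Axes as the bar's.
- magnet_0: Bystander: flat arrow-shaped welding magnet 50x100x16, loose on the bench; origin at the centre of its underside. Leave alone.
- dropout_0: Bystander: small frame plate (bicycle dropout) 44x80x8, loose; origin at the centre of its underside. Leave alone.
- dropout_1: Bystander: the other small frame plate 44x80x8, loose; origin at the centre of its underside. Leave alone.
Things that resemble listed ones, but are neither listed nor needed, are in the scene too. Leave any orange or yellow look-alike of the part that bears upright alone.

How it is judged:
By the outcome, as a careful person would: the job done as asked, in the order asked, and still so for the second after the job is handed in, while the arm keeps its last pose, push and grip.
It also fails if it takes over 51 s, if anything falls off the work surface, if the arm or the gripper's body presses on something with over 40 N, if the wrist force passes 120 N, or if a joint passes its speed limit or range.

## Robot

A 7-joint arm with a two-finger parallel gripper is mounted at the origin on a cart in front of the work surface, level with it; the furniture and walls round the work are solid. World frame = base frame: x ahead of the robot, y to its left, z up, the work surface at z = 0. Lengths are in m, angles in rad, forces in N, time in s.
With the tool pointing down it reaches from about 0.425 to 0.875 m from the base axis. Payload 4.7 kg.
Tool frame: the origin (TCP) lies on the centre line of the jaws, within the pads' length; the fingertips stand ahead of it and the grasp point (between the pads) lies 6 mm ahead of it (ctrl.tips_ahead is the z of the fingertips in the tool frame, in m); z points along the fingers, y is the direction in which the jaws open and shut (so a half turn about z gives the same grasp; the last joint's range is limited). The gripper opens to 87 mm and grips with 3 to 60 N. Pads are 19 mm wide; open, the fingers measure 117 mm over their backs; the gripper's body (75 mm by 190 mm) begins 51 mm behind the grasp point.
Start: joints at [-1.313, 0.321, -0.07, 1.45, 0.023, 1.371, -0.057], TCP at [0.157, 0.631, 0.248] pointing down, gripper open.
Joint ranges: [-2.86, 2.86], [-0.3, 2.09], [-1.38, 1.24], [0.06, 2.45], [-1.56, 4.7], [0.09, 2.05], [-2.69, 2.69]. Speed limits (rad/s): [2.57, 2.57, 3.14, 3.14, 3.14, 3.14, 3.14].

## Interface

Orientations are given as a 3x3 rotation matrix whose columns are the frame's x, y, z axes.
In Python, from workcell import ctrl gives the robot as it stands.
- The arm moves only by the shell command python3 -m inch 'ROWS' [OPENING] [FORCE]. ROWS is JSON, a list of rows, each a list of 4 numbers: the shift along the tool's x, y, z in mm, then the turn about the tool's z in rad. A call has 1 to 5 rows; each row shifts and turns the commanded pose from where the row before left it, along the tool's axes as they then stand; what a row does not reach is not made up. A row lasts 1/10 s, in which the tool goes at most 50 mm and 8.59 degrees, less where a joint would pass 70% of its speed; a pose out of reach is approached as far as the arm can. A call with a gripper value outside its range is refused whole. OPENING is the opening, from 0 (shut) to 1 (fully open), set as the call begins (- or left out, the last holds). The fingers move at their own pace and stop on an object; FORCE is the grip in N (left out, the last holds). Time passes only in rows, so rows that do not move let the fingers close. It gives the time, the measured TCP pose, the force and the opening at its end, in the units of the state.
- ctrl.observe(): the state, without advancing time (a new reading comes with each control period).
- ctrl.capture(name): name is "scene" or "top"; returns (picture, depth): 480x640x3 uint8, red, green, blue; 480x640 float32, m along the optical axis (not along the pixel's ray), 0 where there is no reading.
- ctrl.camera_params(name): a dict with "camera_matrix" (3x3 intrinsics, pixels), "k1" (the pictures are not rectified: a ray, as slopes to the right and down, at radius r is drawn at 1 + k1 r^2 times it, then the intrinsics apply), "R" (3x3) and "t" (3): a world point X has camera coordinates R X + t. Camera axes: x right, y down, z forward; pixel columns grow to the right and rows downward; lengths in m; the calibration is good to about 2 mm. A picture is of the moment at which its call begins. camera_params takes no time and is no camera call.
- ctrl.close_job(): hands the job in, once; it reports no verdict.
Trained networks look in the newest picture that a camera, given by its name, has taken for a name from the list of things; names that differ only in an ending like _2 or _b are one class to them, and where a whole thing is asked for, a point or a joint stands for the part that bears it (a point fixed in the world has none). Each returns a list of dicts, best first, with "conf" (0 to 1); they miss things now and then, are a little off and sometimes report something else, mostly with a low value. They report only what shows in the picture. A call takes as long as a camera call. They do not tell look-alikes from the thing itself.
- ctrl.find_in(label, camera): "at" ([x, y, z] in m, in world coordinates, good to about 4 mm: the middle of the surface that is visible of it).
- ctrl.regions_of(label, camera): "pixels" (480x640 bool, what is visible of it).
- ctrl.place_of(label, camera): "at" ([x, y, z] in m, in world coordinates, good to about 4 mm: a listed point, or the origin of a listed thing).
The state is a dict: "time_s": time; "joints": joint angles; "dq": joint speeds; "tau": joint torques, N m; "ee_pos": TCP position; "orientation": TCP orientation; "ft_force": force on the tool from outside, world axes, zero at the start; "moment": the same for the moment, N m; "opening": finger opening in m.
Only numpy, scipy, OpenCV 4.12 (cv2) and the standard library are available. Lean on these libraries where they do the work, as an engineer would, in place of code of your own. Each camera call takes 0.05 s, during which the arm holds its last target.

## Working session

There is one attempt and no reset: what is moved stays moved. The work goes in short steps, Python scripts to look and compute and a shell command to move; the robot and the scene stay as the last step left them, time stands still between calls to the robot, and variables do not carry over. Pictures are saved under pics/ and viewed, and the job is handed in when it is done.

```bash
ls; mkdir -p pics; cat > h.py <<'E'
import numpy as np,cv2
from workcell import ctrl
def unproj(cam,uv,d):
    p=ctrl.camera_params(cam);K=np.array(p['camera_matrix']);R=np.array(p['R']);t=np.array(p['t']);k=p['k1']
    uv=np.atleast_2d(uv).astype(float);d=np.atleast_1d(d)
    x=np.stack([(uv[:,0]-K[0,2])/K[0,0],(uv[:,1]-K[1,2])/K[1,1]],1)
    s=x.copy()
    for _ in range(20): s=x/(1+k*(s**2).sum(1,keepdims=True))
    c=np.c_[s*d[:,None],d]
    return (c-t)@R
def proj(cam,X):
    p=ctrl.camera_params(cam);K=np.array(p['camera_matrix']);R=np.array(p['R']);t=np.array(p['t']);k=p['k1']
    c=np.atleast_2d(X)@R.T+t; s=c[:,:2]/c[:,2:]; s=s*(1+k*(s**2).sum(1,keepdims=True))
    return s*[K[0,0],K[1,1]]+[K[0,2],K[1,2]]
def cloud(cam,d,mask=None):
    m=d>0
    if mask is not None:m&=mask
    v,u=np.nonzero(m)
    return np.c_[u,v],unproj(cam,np.c_[u,v],d[v,u])
E
python3 - <<'E'
from h import *
for c in ['scene','top']:
    im,d=ctrl.capture(c); cv2.imwrite(f'pics/{c}0.png',im[:,:,::-1]); np.save(f'{c}0.npy',d); np.save(f'{c}0i.npy',im)
    p=ctrl.camera_params(c); print(c,p)
    for l in ['square','jig','upright','corner','square_heel','square_tip','upright_top']:
        print(l,[(np.round(r['at'],3).tolist(),round(r['conf'],2),proj(c,r['at'])[0].astype(int).tolist()) for r in ctrl.place_of(l,c)])
s=ctrl.observe();print({k:np.round(v,3).tolist() for k,v in s.items()},ctrl.tips_ahead)
E
```

```text
pics
scene {'camera_matrix': array([[531.28616524,   0.        , 309.1992557 ],
       [  0.        , 531.28616524, 235.79364577],
       [  0.        ,   0.        ,   1.        ]]), 'k1': -0.1485234758949114, 'R': array([[ 0.88334925, -0.46855242,  0.01235873],
       [-0.2014792 , -0.40338615, -0.89257254],
       [ 0.42320237,  0.78596326, -0.45073442]]), 't': array([-0.61513895,  0.16204692,  1.05315284])}
square [([0.443, 0.053, -0.001], 0.95, [206, 257])]
jig [([0.48, -0.321, 0.002], 0.97, [287, 337]), ([0.445, 0.054, -0.003], 0.73, [207, 257]), ([0.717, -0.139, 0.002], 0.36, [344, 266])]
upright [([0.828, -0.204, 0.017], 0.96, [400, 262]), ([0.478, -0.321, 0.002], 0.73, [286, 337])]
corner [([0.477, -0.389, 0.015], 0.84, [302, 352])]
square_heel [([0.455, -0.011, 0.0], 0.94, [220, 267])]
square_tip [([0.454, -0.008, 0.111], 0.66, [216, 224])]
upright_top [([0.84, -0.203, 0.109], 0.73, [407, 225]), ([0.472, -0.366, 0.101], 0.59, [294, 307]), ([0.605, -0.404, 0.11], 0.58, [370, 294])]
top {'camera_matrix': array([[521.91817195,   0.        , 325.86612947],
       [  0.        ,
[... 696 characters left out ...]
249, 340]), ([0.475, -0.365, 0.102], 0.31, [439, 328])]
square_tip [([0.454, -0.01, 0.109], 0.83, [240, 338])]
upright_top [([0.832, -0.203, 0.109], 0.81, [348, 139]), ([0.476, -0.368, 0.104], 0.73, [441, 328]), ([0.599, -0.402, 0.107], 0.66, [457, 260]), ([0.454, -0.011, 0.109], 0.34, [241, 338])]
{'time_s': 0.8, 'joints': [-1.313, 0.321, -0.07, 1.45, 0.023, 1.371, -0.057], 'dq': [-0.0, -0.002, 0.001, -0.001, 0.0, -0.001, -0.0], 'tau': [-0.0, -49.105, -0.403, -31.276, -0.064, 0.034, 0.0], 'ee_pos': [0.157, 0.631, 0.248], 'orientation': [[-0.97, 0.241, 0.0], [0.241, 0.97, 0.0], [-0.0, 0.0, -1.0]], 'ft_force': [-0.438, -0.392, 0.299], 'moment': [-0.011, 0.035, -0.018], 'opening': 0.087} 0.025
```

View pictures.

View pics/scene0.png

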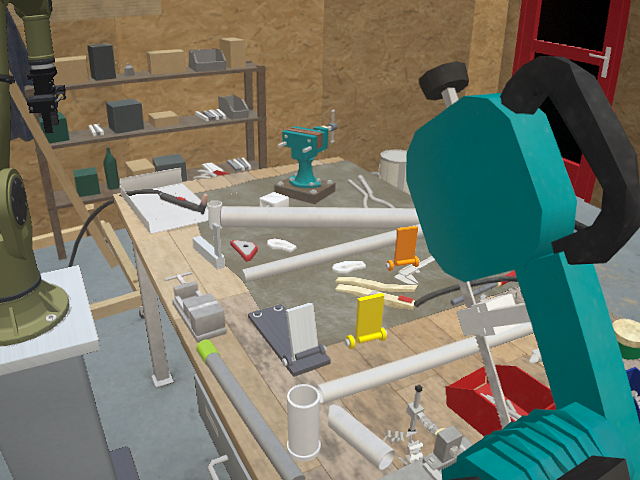

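View pics/top0.png

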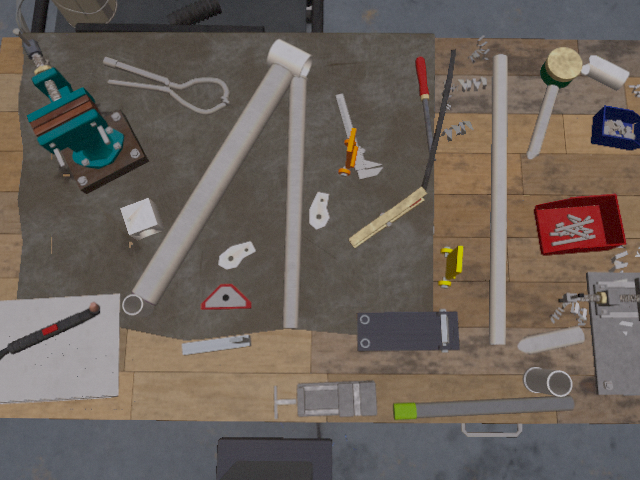

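Top view: the try square is at (216,345). The jig plate is at (407,331), with its white upright at (445,330). Look-alikes of the upright are yellow at (453,265) and orange at (349,150), and I'll leave both alone. A grey clamp at (336,398) could pass for the jig, but it isn't. The dropouts are at (237,255) and (319,210), and the magnet is at (226,297). Next I'll check a close crop and fit the poses from depth.

```bash
python3 - <<'E'
from h import *
im=np.load('top0i.npy');a=cv2.resize(im[300:370,165:265],None,fx=6,fy=6,interpolation=2);b=cv2.resize(im[295:365,350:470],None,fx=5,fy=5,interpolation=2)
o=np.zeros((600,600,3),np.uint8);
a=cv2.resize(a,(400,280));b=cv2.resize(b,(480,280));o[:280,:400]=a;o[290:570,:480]=b
cv2.imwrite('pics/crop0.png',o[:,:,::-1])
d=np.load('top0.npy')
def line(P):
    c=np.median(P[:,:2],0);
    r=cv2.minAreaRect((P[:,:2]*1000).astype(np.float32));return np.round(r[0],1),np.round(r[1],1),round(r[2],2)
for cam in ['top','scene']:
  d=np.load(f'{cam}0.npy'); uv,X=cloud(cam,d)
  def sel(lo,hi,zl,zh):
    m=np.all((X[:,:2]>lo)&(X[:,:2]<hi),1)&(X[:,2]>zl)&(X[:,2]<zh);return X[m]
  for nm,lo,hi,bands in [('sq',[.40,-.03],[.49,.14],[(-.01,.01),(.024,.036),(.04,.1),(.1,.12)]),('jig',[.4,-.47],[.55,-.2],[(-.01,.005),(.008,.016),(.03,.06),(.06,.09),(.09,.11)])]:
    for z in bands:
      P=sel(lo,hi,*z)
      if len(P)>5: print(cam,nm,z,len(P),P.mean(0).round(4),P[:,2].std().round(4),line(P))
E
```

```text
top sq (-0.01, 0.01) 3127 [ 4.446e-01  5.450e-02 -1.000e-04] 0.0022 (array([445.,  55.]), array([ 90., 170.]), 0.04)
top sq (0.024, 0.036) 671 [0.4431 0.0583 0.029 ] 0.0019 (array([444.4,  51.8]), array([ 22.2, 129.2]), 8.55)
top sq (0.04, 0.1) 37 [ 0.4512 -0.0068  0.0675] 0.0173 (array([449.3,  -2.9]), array([ 7. , 21.8]), 28.83)
top sq (0.1, 0.12) 60 [ 0.4526 -0.0025  0.1085] 0.0027 (array([452.5,  -1.9]), array([ 7.9, 20.4]), 8.65)
top jig (-0.01, 0.005) 6273 [ 0.473  -0.3426 -0.0006] 0.0021 (array([ 475. , -335.6]), array([268.8, 150. ]), 90.0)
top jig (0.008, 0.016) 3264 [ 0.4742 -0.3138  0.0112] 0.0017 (array([ 475. , -321.9]), array([ 83.7, 200.1]), 1.05)
top jig (0.03, 0.06) 59 [ 0.4724 -0.3978  0.0376] 0.0091 (array([ 473.6, -397. ]), array([18. , 48.1]), 83.05)
top jig (0.06, 0.09) 13 [ 0.4774 -0.3845  0.0777] 0.0087 (array([ 481.4, -385. ]), array([34.4,  6.8]), 2.08)
top jig (0.09, 0.11) 170 [ 0.475  -0.3727  0.1045] 0.0028 (array([ 475.9, -374.1]), array([49.8, 13.2]), 2.43)
scene sq (-0.01, 0.01) 842 [0.4358 0.0373 0.0008] 0.0025 (array([445. ,  54.9]), array([169.7,  8
[... 225 characters left out ...]
, 27.08)
scene sq (0.1, 0.12) 46 [ 0.453  -0.0045  0.1065] 0.0033 (array([453. ,  -2.3]), array([ 9. , 27.3]), 9.79)
scene jig (-0.01, 0.005) 3525 [ 4.601e-01 -3.634e-01 -4.000e-04] 0.0014 (array([ 474.9, -334.5]), array([150., 269.]), 0.05)
scene jig (0.008, 0.016) 1751 [ 0.4676 -0.3251  0.0115] 0.0013 (array([ 475.4, -322.4]), array([ 85. , 203.3]), 1.87)
scene jig (0.03, 0.06) 489 [ 0.4755 -0.3942  0.0439] 0.0093 (array([ 476.4, -397.6]), array([25.6, 51. ]), 81.83)
scene jig (0.06, 0.09) 462 [ 0.4758 -0.3852  0.0754] 0.0086 (array([ 477.1, -386. ]), array([18.2, 51.1]), 82.91)
scene jig (0.09, 0.11) 314 [ 0.4762 -0.378   0.0998] 0.0052 (array([ 477.7, -376.2]), array([51.1, 16. ]), 1.97)
```

View pics/crop0.png

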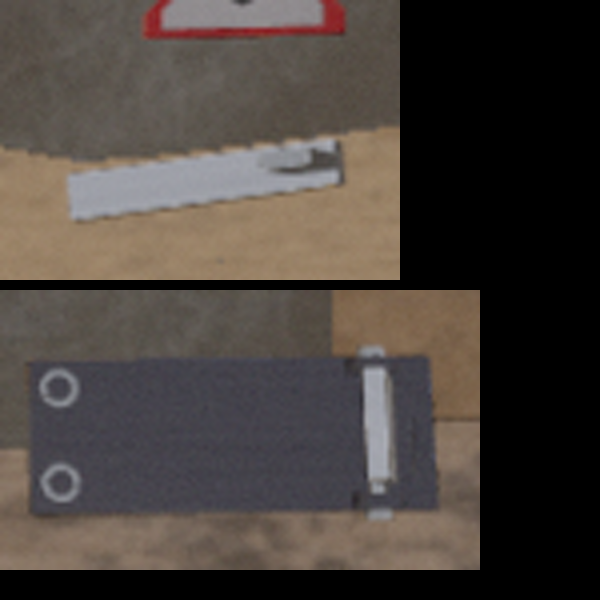

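```bash
cat >> h.py <<'E'
def edges(P,ax,lo,hi,step=.004,q=(2,98)):
    # along ax bins, extremes of other axis; robust line fits -> slope & values
    o=1-ax;bs=np.arange(lo,hi,step);r=[]
    for b in bs:
        s=P[(P[:,ax]>=b)&(P[:,ax]<b+step)]
        if len(s)>4: r.append((b+step/2,*np.percentile(s[:,o],q)))
    r=np.array(r);out=[]
    for k in (1,2):
        f=cv2.fitLine(np.float32(np.c_[r[:,0],r[:,k]]*1000),cv2.DIST_HUBER,0,.01,.01).ravel();out.append((f[1]/f[0],(f[3]+(0-f[2])*f[1]/f[0])/1000))
    return out
def plan(target,ang,vmax=45,wmax=.14):
    """ang: world angle (rad) of tool y mod pi"""
    s=ctrl.observe();p=np.array(s['ee_pos']);R=np.array(s['orientation'])
    cur=np.arctan2(R[1,1],R[0,1]);w=(ang-cur+np.pi/2)%np.pi-np.pi/2
    D=np.array(target)-p;n=int(max(np.ceil(np.linalg.norm(D)*1000/vmax),np.ceil(abs(w)/wmax),1))
    print('pos',p.round(4),'D',(D*1000).round(1),'worldturn',round(w,4),'toolD',((R.T@D)*1000).round(1),'n',n,'f',np.round(s['ft_force'],1),'open',round(s['opening'],4),'t',s['time_s'],'tilt',R[:,2].round(3))
    out=[]
    # step shift along axes before row's own turn
    for i in range(n):
        a=cur+w*i/n; y=np.array([np.cos(a),np.sin(a),0]);z=np.array([0,0,-1.]);x=np.cross(y,z)
        out.append([round(float(D@v)*1000/n,1) for v in (x,y,z)]+[round(-w/n,4)])
    print(out)
E
python3 - <<'E'
from h import *
for cam in ['top','scene']:
    d=np.load(f'{cam}0.npy'); im=np.load(f'{cam}0i.npy').astype(int);uv,X=cloud(cam,d);C=im[uv[:,1],uv[:,0]]
    m=(X[:,0]>.42)&(X[:,0]<.53)&(X[:,1]>-.43)&(X[:,1]<-.21)&(abs(X[:,2]-.0115)<.006)&(C.max(1)<110)&(C[:,2]>=C[:,0])
    P=X[m];print(cam,len(P),P[:,2].mean())
    e=edges(P,1,-.375,-.228);print('long',[(round(a,4),round(b+a*-.322,4)) for a,b in e])
    e=edges(P,0,.445,.505);print('short',[(round(a,4),round(b+a*.475,4)) for a,b in e])
    # bar inner face
    m=(X[:,0]>.44)&(X[:,0]<.51)&(X[:,1]>-.41)&(X[:,1]<-.35)&(X[:,2]>.03)&(X[:,2]<.095)&(C.min(1)>100)
    P=X[m];A=np.c_[P[:,0],P[:,2],np.ones(len(P))];k=np.linalg.lstsq(A,P[:,1],rcond=None)[0];print('bar y=',k.round(4),'n',len(P),'y at z=.012',A[0][:0],k@[.476,.012,1],'lean',np.arctan(k[1]))
    m=(X[:,0]>.41)&(X[:,0]<.48)&(X[:,1]>-.02)&(X[:,1]<.13)&(abs(X[:,2]-.029)<.005)
    P=X[m];e=edges(P,1,.005,.112,q=(3,97));print('sq long',[(round(a,4),round(b+a*.052,4)) for a,b in e])
    e=edges(P,0,.435,.455);print('sq short',[(round(a,4),round(b+a*.4445,4)) for a,b in e])
    if cam=='top':
      for (a,b,c,dd) in [(.33,.58,-.02,.2),(.33,.6,-.2,-.02),(.36,.6,-.5,-.2)]:
        m=(X[:,0]>a)&(X[:,0]<b)&(X[:,1]>c)&(X[:,1]<dd); i=np.argsort(-X[m][:,2])[:400:40];print((X[m][i]).round(3).tolist())
plan([.42,.35,.248],np.arctan2(.97,.241))
E
```

```text
top 3210 0.011012108437214752
long [(np.float32(-0.0103), np.float32(0.4408)), (np.float32(-0.0192), np.float32(0.5106))]
short [(np.float32(0.0029), np.float32(-0.4174)), (np.float32(0.011), np.float32(-0.2275))]
bar y= [-0.0313  0.2393 -0.3881] n 30 y at z=.012 [] -0.40013553569882043 lean 0.23483780949245095
sq long [(np.float32(-0.1464), np.float32(0.4343)), (np.float32(-0.1512), np.float32(0.4545))]
sq short [(np.float32(-2.1638), np.float32(0.0032)), (np.float32(-4.3971), np.float32(0.111))]
[[0.453, 0.001, 0.113], [0.45, -0.004, 0.108], [0.499, 0.194, 0.071], [0.503, 0.19, 0.066], [0.565, 0.174, 0.061], [0.543, 0.194, 0.059], [0.563, 0.179, 0.058], [0.559, 0.173, 0.058], [0.5, 0.193, 0.057], [0.544, 0.199, 0.057]]
[[0.371, -0.196, 0.059], [0.355, -0.187, 0.056], [0.367, -0.188, 0.056], [0.355, -0.189, 0.055], [0.332, -0.189, 0.054], [0.374, -0.192, 0.053], [0.341, -0.115, 0.047], [0.341, -0.105, 0.045], [0.337, -0.07, 0.044], [0.369, -0.067, 0.043]]
[[0.578, -0.403, 0.111], [0.461, -0.37, 0.108], [0.59, -0.401, 0.107], [0.587, -0.401, 0.106], [0.478, -0.377, 0.105], [0.488, -0.374, 0.104], [0.576, -0.404, 0.101], [0.594, -0.4, 0.086], [0.581, -0.398, 0.07], [0.366, -0.201, 0.057]]
scene 55 0.011528067334043237Traceback (most recent call last):
  File "<stdin>", line 6, in <module>
  File "h.py", line 28, in edges
    f=cv2.fitLine(np.float32(np.c_[r[:,0],r[:,k]]*1000),cv2.DIST_HUBER,0,.01,.01).ravel();out.append((f[1]/f[0],(f[3]+(0-f[2])*f[1]/f[0])/1000))
                                   ~^^^^^
IndexError: too many indices for array: array is 1-dimensional, but 2 were indexed
```

```bash
cat >> h.py <<'E'
def onplane(cam,uv,z):
    a=unproj(cam,uv,np.full(len(uv),.5));b=unproj(cam,uv,np.full(len(uv),1.));t=(z-a[:,2])/(b[:,2]-a[:,2]);return a+t[:,None]*(b-a)
def segs(cam,im,box,zs,minlen=20):
    g=cv2.cvtColor(im,cv2.COLOR_RGB2GRAY);x0,y0,x1,y1=box
    G=cv2.resize(g[y0:y1,x0:x1],None,fx=4,fy=4,interpolation=cv2.INTER_CUBIC)
    L=cv2.createLineSegmentDetector().detect(G)[0].reshape(-1,4)
    for l in L:
        q=(l.reshape(2,2)+.5)/4-.5+[x0,y0]
        if np.linalg.norm(q[0]-q[1])<minlen: continue
        for z in zs:
            w=onplane(cam,q,z);dd=w[1]-w[0];a=np.arctan2(dd[1],dd[0])
            print(cam,q.round(1).tolist(),'z',z,w[:,:2].round(4).tolist(),'len',np.linalg.norm(dd).round(3),'dev',round(float((a+np.pi/4)%(np.pi/2)-np.pi/4),4))
E
python3 - <<'E'
from h import *
segs('top',np.load('top0i.npy'),(350,300,470,360),[.012])
print()
segs('top',np.load('top0i.npy'),(170,325,260,365),[.03],12)
print()
segs('scene',np.load('scene0i.npy'),(240,290,340,380),[.012])
plan([.42,.35,.248],np.arctan2(.97,.241))
E
```

```text
top [[440.1, 314.5], [441.8, 344.8]] z 0.012 [[0.5073, -0.3868], [0.4482, -0.3882]] len 0.059 dev 0.0227
top [[447.8, 342.4], [446.2, 314.1]] z 0.012 [[0.453, -0.4002], [0.508, -0.3991]] len 0.055 dev 0.0203
top [[437.0, 350.0], [414.8, 350.1]] z 0.012 [[0.4381, -0.3784], [0.4377, -0.3351]] len 0.043 dev 0.0094

top [[249.2, 341.8], [232.0, 343.6]] z 0.03 [[0.4506, -0.0141], [0.4469, 0.0189]] len 0.033 dev 0.1094
top [[206.4, 339.9], [191.6, 338.8]] z 0.03 [[0.4534, 0.0687], [0.4551, 0.0974]] len 0.029 dev -0.0616
top [[196.0, 352.4], [209.5, 350.9]] z 0.03 [[0.4296, 0.0875], [0.4327, 0.0617]] len 0.026 dev 0.1168

scene [[281.2, 361.0], [247.6, 317.1]] z 0.012 [[0.4346, -0.3882], [0.432, -0.2386]] len 0.15 dev 0.0177
scene [[297.1, 352.7], [317.0, 345.8]] z 0.012 [[0.4699, -0.3802], [0.5112, -0.3792]] len 0.041 dev 0.0254
scene [[248.1, 314.2], [281.5, 357.9]] z 0.012 [[0.4366, -0.2297], [0.4387, -0.3808]] len 0.151 dev 0.0136
scene [[318.8, 352.4], [296.6, 359.9]] z 0.012 [[0.505, -0.3972], [0.4601, -0.3977]] len 0.045 dev 0.0095
scene [[307.9, 367.0], [328.7, 359.5]] z 0.012 [[0.4691, -0.4234], [0.511, -0.4226]] len 0.042 dev 0.0184
scene [[297.5, 357.6], [318.7, 350.6]] z 0.012 [[0.4643, -0.3928], [0.5073, -0.3928]] len 0.043 dev 0.0017
pos [0.157  0.6308 0.2476] D [ 263.  -280.8    0.4] worldturn 0.0003 toolD [-323.1 -209.    -0.4] n 9 f [-0.4 -0.4  0.3] open 0.0867 t 0.8 tilt [ 0.  0. -1.]
[[-35.9, -23.2, -0.0, np.float64(-0.0)], [-35.9, -23.2, -0.0, np.float64(-0.0)], [-35.9, -23.2, -0.0, np.float64(-0.0)], [-35.9, -23.2, -0.0, np.float64(-0.0)], [-35.9, -23.2, -0.0, np.float64(-0.0)], [-35.9, -23.2, -0.0, np.float64(-0.0)], [-35.9, -23.2, -0.0, np.float64(-0.0)], [-35.9, -23.2, -0.0, np.float64(-0.0)], [-35.9, -23.2, -0.0, np.float64(-0.0)]]
```

```bash
python3 -m inch '[[-36,-23,0,0],[-36,-23,0,0],[-36,-23,0,0],[-36,-23,0,0],[-36,-23,0,0]]' 1; python3 -m inch '[[-36,-23,0,0],[-36,-23,0,0],[-36,-23,0,0],[-36,-23,0,0],[0,0,0,0]]'
python3 - <<'E'
from h import *
plan([.442,.067,.200],.149)
E
```

```text
time_s: 1.3
ee_pos: [0.3049, 0.4744, 0.2478]
orientation: [[-0.97, 0.241, 0.0], [0.241, 0.97, 0.001], [-0.0, 0.001, -1.0]]
ft_force: [1.1, 0.5, -0.6]
opening: 0.0871
time_s: 1.8
ee_pos: [0.4268, 0.3453, 0.2481]
orientation: [[-0.968, 0.252, 0.003], [0.252, 0.968, -0.002], [-0.004, -0.001, -1.0]]
ft_force: [0.7, 0.3, 0.2]
opening: 0.087
pos [0.4268 0.3453 0.2481] D [  15.2 -278.3  -48.1] worldturn -1.1668 toolD [ -84.7 -265.4   48.7] n 9 f [0.7 0.3 0.2] open 0.087 t 1.8 tilt [ 0.003 -0.002 -1.   ]
[[-9.4, -29.5, 5.3, np.float64(0.1296)], [-13.2, -28.0, 5.3, np.float64(0.1296)], [-16.7, -26.1, 5.3, np.float64(0.1296)], [-19.9, -23.7, 5.3, np.float64(0.1296)], [-22.8, -20.9, 5.3, np.float64(0.1296)], [-25.3, -17.8, 5.3, np.float64(0.1296)], [-27.4, -14.4, 5.3, np.float64(0.1296)], [-29.1, -10.7, 5.3, np.float64(0.1296)], [-30.2, -6.9, 5.3, np.float64(0.1296)]]
```

```bash
python3 -m inch '[[-9,-30,5,0.13],[-13,-28,5,0.13],[-17,-26,5,0.13],[-20,-24,5,0.13],[-23,-21,5,0.13]]'; python3 -m inch '[[-25,-18,5,0.13],[-27,-14,5,0.13],[-29,-11,5,0.13],[-30,-7,5,0.13],[0,0,0,0]]'
python3 -m inch '[[0,0,0,0]]'
python3 - <<'E'
from h import *
plan([.4423,.0667,.080],.149)
E
```

```text
time_s: 2.3
ee_pos: [0.4309, 0.1956, 0.2225]
orientation: [[-0.623, 0.782, 0.0], [0.782, 0.623, 0.001], [0.0, 0.001, -1.0]]
ft_force: [-0.4, -0.5, -0.6]
opening: 0.0872
time_s: 2.8
ee_pos: [0.4382, 0.0695, 0.2023]
orientation: [[-0.148, 0.989, -0.0], [0.989, 0.148, -0.001], [-0.001, -0.001, -1.0]]
ft_force: [-0.1, -0.2, 0.3]
opening: 0.0869
time_s: 2.9
ee_pos: [0.4382, 0.0736, 0.2027]
orientation: [[-0.156, 0.988, 0.0], [0.988, 0.156, 0.001], [0.001, 0.0, -1.0]]
ft_force: [-0.4, 0.8, 0.7]
opening: 0.0868
pos [0.4382 0.0736 0.2027] D [   4.1   -6.9 -122.7] worldturn -0.0076 toolD [ -7.5   2.9 122.7] n 3 f [-0.4  0.8  0.7] open 0.0868 t 2.9 tilt [ 0.     0.001 -1.   ]
[[-2.5, 1.0, 40.9, np.float64(0.0025)], [-2.5, 1.0, 40.9, np.float64(0.0025)], [-2.5, 1.0, 40.9, np.float64(0.0025)]]
```

```bash
python3 -m inch '[[-3,1,40,0.003],[-2,1,40,0.003],[-2,1,42,0.003],[0,0,0,0],[0,0,0,0]]'
python3 - <<'E'
from h import *
plan([.4423,.0667,.030],.149)
im,d=ctrl.capture('scene');cv2.imwrite('pics/s1.png',cv2.resize(im[150:330,120:320],None,fx=3,fy=3)[:,:,::-1])
im,d=ctrl.capture('top');cv2.imwrite('pics/t1.png',cv2.resize(im[270:400,150:290],None,fx=4,fy=4)[:,:,::-1])
E
```

```text
time_s: 3.4
ee_pos: [0.4423, 0.0681, 0.081]
orientation: [[-0.15, 0.989, -0.001], [0.989, 0.15, -0.0], [-0.0, -0.001, -1.0]]
ft_force: [0.0, 0.5, -0.1]
opening: 0.0872
pos [0.4423 0.0681 0.081 ] D [  0.   -1.4 -51. ] worldturn -0.0012 toolD [-1.4 -0.2 51. ] n 2 f [ 0.   0.5 -0.1] open 0.0872 t 3.4 tilt [-0.001 -0.    -1.   ]
[[-0.7, -0.1, 25.5, np.float64(0.0006)], [-0.7, -0.1, 25.5, np.float64(0.0006)]]
```

View pics/s1.png

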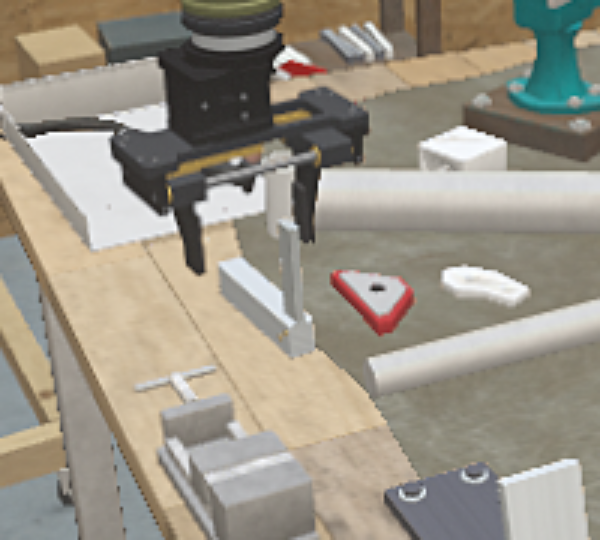

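View pics/t1.png

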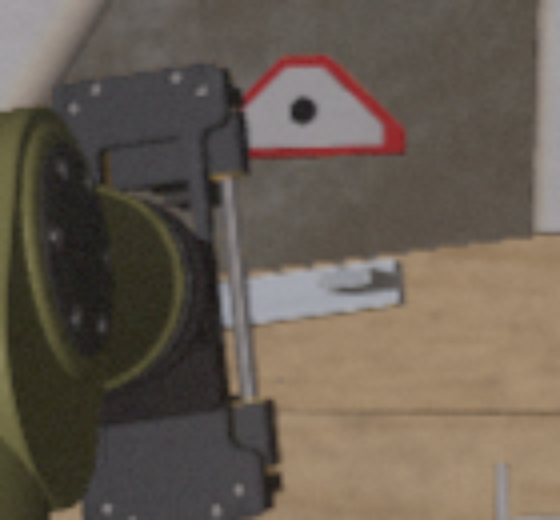

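The gripper straddles the stock at crop (200–300, 300), and its body is clear of the blade, tube and magnet. Next I descend and grip.

```bash
python3 -m inch '[[-1,0,25,0],[0,0,25,0],[0,0,0,0]]'; python3 -m inch '[[0,0,0,0],[0,0,0,0],[0,0,0,0],[0,0,0,0],[0,0,0,0]]' 0 35;python3 -m inch '[[0,0,0,0],[0,0,0,0],[0,0,0,0],[0,0,0,0],[0,0,0,0]]' 0 35
python3 - <<'E'
from h import *
plan([.4423,.0667,.18],.149)
E
```

```text
time_s: 3.8
ee_pos: [0.4418, 0.0664, 0.0303]
orientation: [[-0.148, 0.989, -0.002], [0.989, 0.148, -0.0], [0.0, -0.002, -1.0]]
ft_force: [-0.4, 0.3, -1.6]
opening: 0.0869
time_s: 4.3
ee_pos: [0.4428, 0.0663, 0.0311]
orientation: [[-0.147, 0.989, 0.001], [0.989, 0.147, 0.001], [0.0, 0.001, -1.0]]
ft_force: [0.4, 0.2, 0.2]
opening: 0.0547
time_s: 4.8
ee_pos: [0.4426, 0.0661, 0.0305]
orientation: [[-0.147, 0.989, 0.0], [0.989, 0.147, 0.0], [0.0, 0.0, -1.0]]
ft_force: [0.9, 0.1, -1.1]
opening: 0.0215
pos [0.4426 0.0661 0.0305] D [ -0.3   0.6 149.5] worldturn 0.0011 toolD [   0.6   -0.2 -149.5] n 4 f [ 0.9  0.1 -1.1] open 0.0215 t 4.8 tilt [ 0.  0. -1.]
[[0.2, -0.1, -37.4, np.float64(-0.0003)], [0.2, -0.1, -37.4, np.float64(-0.0003)], [0.2, -0.1, -37.4, np.float64(-0.0003)], [0.2, -0.1, -37.4, np.float64(-0.0003)]]
```

```bash
python3 -m inch '[[0,0,-10,0],[0,0,-20,0],[0,0,-35,0],[0,0,-35,0],[0,0,0,0]]' 0 50
python3 - <<'E'
from h import *
plan([.4745,-.267,.130],.017,40)
E
```

```text
time_s: 5.3
ee_pos: [0.4455, 0.0667, 0.1353]
orientation: [[-0.147, 0.989, 0.008], [0.989, 0.147, 0.003], [0.002, 0.009, -1.0]]
ft_force: [1.2, 0.3, -3.2]
opening: 0.0215
pos [0.4455 0.0667 0.1353] D [  29.  -333.7   -5.3] worldturn -0.1307 toolD [-334.4  -20.5    4.4] n 9 f [ 1.2  0.3 -3.2] open 0.0215 t 5.3 tilt [ 0.008  0.003 -1.   ]
[[-37.2, -2.3, 0.6, np.float64(0.0145)], [-37.2, -1.7, 0.6, np.float64(0.0145)], [-37.2, -1.2, 0.6, np.float64(0.0145)], [-37.2, -0.7, 0.6, np.float64(0.0145)], [-37.2, -0.1, 0.6, np.float64(0.0145)], [-37.2, 0.4, 0.6, np.float64(0.0145)], [-37.2, 1.0, 0.6, np.float64(0.0145)], [-37.2, 1.5, 0.6, np.float64(0.0145)], [-37.2, 2.0, 0.6, np.float64(0.0145)]]
```

```bash
python3 -m inch '[[-25,-2,0,0.015],[-37,-2,0,0.015],[-37,-1,0,0.015],[-37,-1,1,0.015],[-37,0,1,0.015]]'; python3 -m inch '[[-37,0,1,0.015],[-37,1,1,0.015],[-37,1,0,0.015],[-30,2,0,0.01],[-10,0,0,0]]';python3 -m inch '[[0,0,0,0],[0,0,0,0]]'
python3 - <<'E'
from h import *
plan([.4745,-.267,.130],.017,40)
im,d=ctrl.capture('scene');np.save('s2i.npy',im);np.save('s2.npy',d);cv2.imwrite('pics/s2.png',cv2.resize(im[190:390,190:390],None,fx=3,fy=3)[:,:,::-1])
im,d=ctrl.capture('top');np.save('t2i.npy',im);np.save('t2.npy',d);cv2.imwrite('pics/t2.png',cv2.resize(im[250:400,330:490],None,fx=4,fy=4)[:,:,::-1])
for c in ['scene','top']:
  for l in ['square','square_heel','square_tip','corner','upright_top']:
    print(c,l,[(np.round(r['at'],4).tolist(),round(r['conf'],2)) for r in ctrl.place_of(l,c)][:3])
E
```

```text
time_s: 5.8
ee_pos: [0.4554, -0.1077, 0.1277]
orientation: [[-0.072, 0.997, -0.002], [0.997, 0.072, 0.001], [0.001, -0.002, -1.0]]
ft_force: [0.5, 1.0, -3.0]
opening: 0.0215
time_s: 6.3
ee_pos: [0.4665, -0.2608, 0.1259]
orientation: [[-0.013, 1.0, -0.002], [1.0, 0.013, -0.002], [-0.002, -0.002, -1.0]]
ft_force: [0.1, 0.3, -4.1]
opening: 0.0213
time_s: 6.5
ee_pos: [0.4675, -0.2555, 0.1257]
orientation: [[-0.019, 1.0, -0.002], [1.0, 0.019, 0.002], [0.002, -0.002, -1.0]]
ft_force: [0.7, 1.7, -3.4]
opening: 0.0217
pos [ 0.4675 -0.2555  0.1257] D [  7.  -11.5   4.3] worldturn -0.0018 toolD [-11.6   6.8  -4.3] n 1 f [ 0.7  1.7 -3.4] open 0.0217 t 6.5 tilt [-0.002  0.002 -1.   ]
[[-11.6, 6.8, -4.3, np.float64(0.0018)]]
scene square [([0.4632, -0.2691, 0.0963], 0.77)]
scene square_heel [([0.4703, -0.3345, 0.0918], 0.78)]
scene square_tip [([0.4677, -0.3325, 0.2058], 0.58)]
scene corner [([0.4757, -0.3869, 0.0148], 0.79), ([0.4749, -0.3672, 0.103], 0.61)]
scene upright_top [([0.8354, -0.2013, 0.1089], 0.93), ([0.4765, -0.3646, 0.0998], 0.89), ([0.6051, -0.4043, 0.1088], 0.7)]
top square []
top square_heel []
top square_tip [([0.5396, 0.0405, 0.0051], 0.2)]
top corner [([0.479, -0.3918, 0.0106], 0.71)]
top upright_top [([0.8324, -0.2003, 0.1096], 0.9), ([0.6002, -0.4013, 0.1061], 0.77), ([0.6257, 0.0252, -0.0001], 0.61)]
```

View pics/s2.png

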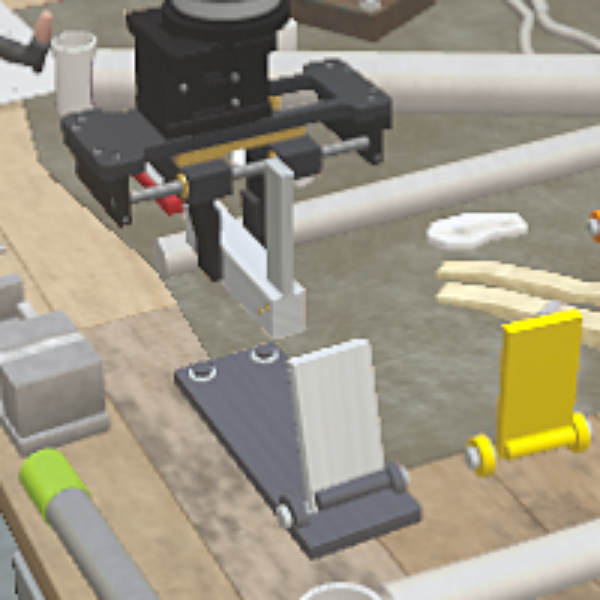

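View pics/t2.png

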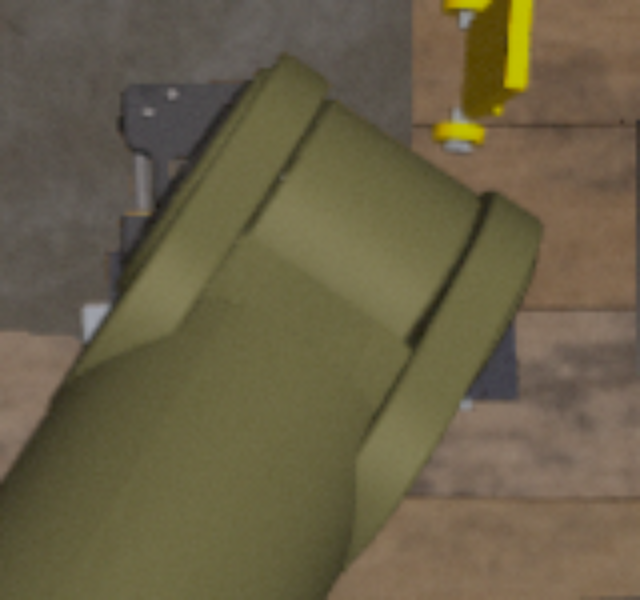

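```bash
python3 -m inch '[[-6,4,0,0],[-6,4,0,0],[0,0,15,0],[0,0,15,0],[0,0,0,0]]'
python3 - <<'E'
from h import *
plan([.4749,-.267,.050],.017,20)
E
```

```text
time_s: 7.6
ee_pos: [0.4738, -0.2677, 0.0931]
orientation: [[-0.018, 1.0, -0.006], [1.0, 0.018, 0.002], [0.002, -0.006, -1.0]]
ft_force: [-1.4, 1.6, -3.7]
opening: 0.0221
pos [ 0.4738 -0.2677  0.0931] D [  1.1   0.7 -43.1] worldturn -0.0008 toolD [ 0.6  1.4 43.1] n 3 f [-1.4  1.6 -3.7] open 0.0221 t 7.6 tilt [-0.006  0.002 -1.   ]
[[0.2, 0.4, 14.4, np.float64(0.0003)], [0.2, 0.4, 14.4, np.float64(0.0003)], [0.2, 0.4, 14.4, np.float64(0.0003)]]
```

```bash
python3 -m inch '[[0,1,15,0],[0,1,15,0],[0,0,11,0],[0,0,0,0],[0,0,0,0]]'
python3 - <<'E'
from h import *
plan([.4753,-.267,.050],.017,20)
im,d=ctrl.capture('scene');np.save('s3i.npy',im);np.save('s3.npy',d);cv2.imwrite('pics/s3.png',cv2.resize(im[270:390,220:350],None,fx=5,fy=5,interpolation=2)[:,:,::-1])
segs('scene',im,(230,270,340,380),[.012,.05],9)
E
```

```text
time_s: 8.1
ee_pos: [0.478, -0.269, 0.0552]
orientation: [[-0.018, 1.0, -0.001], [1.0, 0.018, -0.0], [-0.0, -0.001, -1.0]]
ft_force: [-0.7, 0.7, -2.7]
opening: 0.0214
pos [ 0.478  -0.269   0.0552] D [-2.7  2.  -5.2] worldturn -0.0009 toolD [ 2.1 -2.6  5.2] n 1 f [-0.7  0.7 -2.7] open 0.0214 t 8.1 tilt [-0.001 -0.    -1.   ]
[[2.1, -2.6, 5.2, np.float64(0.0009)]]
scene [[287.7, 308.2], [278.5, 297.6]] z 0.012 [[0.5162, -0.2462], [0.5162, -0.2027]] len 0.044 dev 0.0004
scene [[287.7, 308.2], [278.5, 297.6]] z 0.05 [[0.4924, -0.2959], [0.4923, -0.2551]] len 0.041 dev 0.0004
scene [[239.6, 302.3], [229.9, 289.5]] z 0.012 [[0.4369, -0.1826], [0.4362, -0.1279]] len 0.055 dev 0.0134
scene [[239.6, 302.3], [229.9, 289.5]] z 0.05 [[0.418, -0.2363], [0.4173, -0.1849]] len 0.051 dev 0.0134
scene [[281.2, 361.0], [247.6, 317.1]] z 0.012 [[0.4346, -0.3882], [0.432, -0.2386]] len 0.15 dev 0.0177
scene [[281.2, 361.0], [247.6, 317.1]] z 0.05 [[0.4158, -0.4291], [0.4133, -0.2888]] len 0.14 dev 0.0177
scene [[293.0, 376.4], [286.7, 368.4]] z 0.012 [[0.4352, -0.4333], [0.4346, -0.4102]] len 0.023 dev 
[... 6622 characters left out ...]
z 0.05 [[0.4403, -0.1682], [0.4616, -0.1679]] len 0.021 dev 0.015
scene [[292.4, 287.3], [292.4, 305.7]] z 0.012 [[0.5599, -0.1796], [0.5287, -0.2425]] len 0.07 dev -0.4593
scene [[292.4, 287.3], [292.4, 305.7]] z 0.05 [[0.5333, -0.2334], [0.5041, -0.2925]] len 0.066 dev -0.4593
scene [[301.4, 356.4], [318.2, 350.7]] z 0.012 [[0.472, -0.393], [0.5064, -0.3927]] len 0.034 dev 0.007
scene [[301.4, 356.4], [318.2, 350.7]] z 0.05 [[0.4509, -0.4336], [0.4831, -0.4334]] len 0.032 dev 0.007
scene [[296.3, 302.6], [296.4, 289.5]] z 0.012 [[0.541, -0.236], [0.5637, -0.1913]] len 0.05 dev -0.4685
scene [[296.3, 302.6], [296.4, 289.5]] z 0.05 [[0.5157, -0.2864], [0.5369, -0.2444]] len 0.047 dev -0.4685
```

View pics/s3.png

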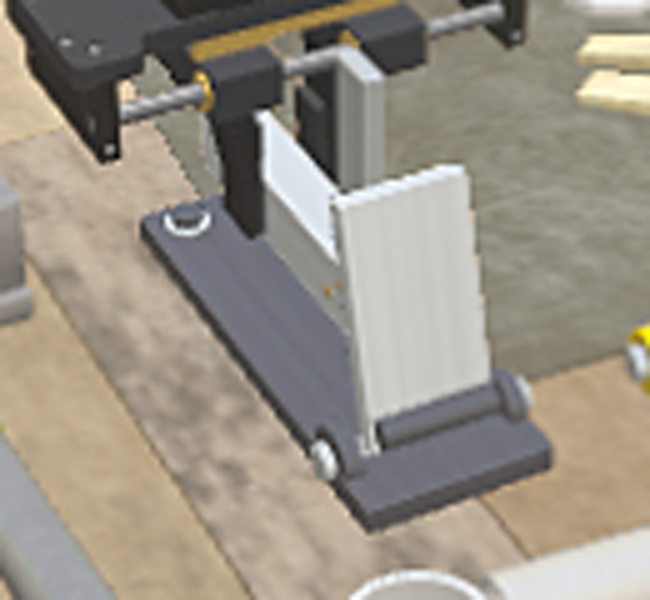

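```bash
python3 -m inch '[[0,-1,4,0],[0,-1,4,0],[0,0,0,0],[0,0,0,0]]'; python3 -m inch '[[0,0,0,0]]'; python3 -m inch '[[0,0,2,0],[0,0,0,0]]'
```

```text
time_s: 8.55
ee_pos: [0.4761, -0.2689, 0.0475]
orientation: [[-0.018, 1.0, 0.0], [1.0, 0.018, 0.0], [0.0, 0.0, -1.0]]
ft_force: [-0.3, -0.9, -2.6]
opening: 0.0212
time_s: 8.65
ee_pos: [0.4764, -0.269, 0.0477]
orientation: [[-0.018, 1.0, 0.0], [1.0, 0.018, -0.0], [-0.0, 0.0, -1.0]]
ft_force: [-0.3, 0.3, -3.5]
opening: 0.0215
time_s: 8.85
ee_pos: [0.4761, -0.2689, 0.0454]
orientation: [[-0.018, 1.0, -0.0], [1.0, 0.018, 0.0], [0.0, -0.0, -1.0]]
ft_force: [-0.7, 0.7, -3.3]
opening: 0.0217
```

```bash
python3 -m inch '[[-5,0,0,0],[-5,0,0,0],[-5,0,0,0],[-5,0,0,0],[0,0,0,0]]'; python3 -m inch '[[-5,0,0,0],[-5,0,0,0],[-3,0,0,0],[0,0,0,0],[0,0,0,0]]'
python3 - <<'E'
from h import *
plan([.4755,-.312,.043],.017)
im,d=ctrl.capture('scene');cv2.imwrite('pics/s4.png',cv2.resize(im[270:390,220:350],None,fx=5,fy=5,interpolation=2)[:,:,::-1])
E
```

```text
time_s: 9.35
ee_pos: [0.4765, -0.29, 0.0456]
orientation: [[-0.017, 1.0, 0.0], [1.0, 0.017, -0.0], [-0.0, 0.0, -1.0]]
ft_force: [0.5, -0.3, -3.2]
opening: 0.0217
time_s: 9.85
ee_pos: [0.4766, -0.3024, 0.0455]
orientation: [[-0.018, 1.0, -0.0], [1.0, 0.018, -0.0], [-0.0, -0.0, -1.0]]
ft_force: [0.1, -0.5, -2.8]
opening: 0.0219
pos [ 0.4766 -0.3024  0.0455] D [-1.1 -9.6 -2.5] worldturn -0.0006 toolD [-9.6 -1.3  2.5] n 1 f [ 0.1 -0.5 -2.8] open 0.0219 t 9.85 tilt [-0. -0. -1.]
[[-9.6, -1.3, 2.5, np.float64(0.0006)]]
```

View pics/s4.png

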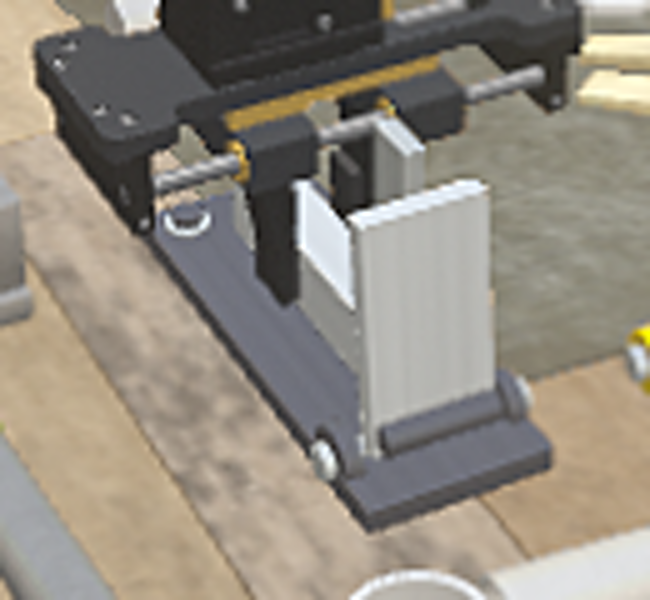

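The blade has already pushed the bar part way up and sits about mid-width on it. Its top is at crop (400,140) and the bar top at (420,205). Next I lower to the plate.

```bash
python3 -m inch '[[0,0,2,0],[0,0,0,0],[0,0,0,0]]'; python3 -m inch '[[0,0,1,0],[0,0,0,0],[0,0,0,0]]'; python3 -m inch '[[0,0,1,0],[0,0,0,0],[0,0,0,0]]'
```

```text
time_s: 10.2
ee_pos: [0.4767, -0.3018, 0.0434]
orientation: [[-0.018, 1.0, -0.0], [1.0, 0.018, 0.0], [0.0, -0.0, -1.0]]
ft_force: [0.2, -0.2, -4.5]
opening: 0.0214
time_s: 10.5
ee_pos: [0.4769, -0.302, 0.0426]
orientation: [[-0.018, 1.0, 0.0], [1.0, 0.018, -0.0], [-0.0, 0.0, -1.0]]
ft_force: [-0.3, 0.6, -2.7]
opening: 0.022
time_s: 10.8
ee_pos: [0.477, -0.302, 0.0426]
orientation: [[-0.018, 1.0, 0.0], [1.0, 0.018, 0.001], [0.001, 0.0, -1.0]]
ft_force: [-1.8, 1.9, 6.2]
opening: 0.0216
```

```bash
python3 -m inch '[[-2,0,-0.5,0],[-2,0,0,0],[0,0,0,0],[0,0,0,0]]'; python3 -m inch '[[-2,0,0,0],[-1,0,0,0],[0,0,0,0],[0,0,0,0]]'; python3 -m inch '[[-1,0,0,0],[0,0,0,0],[0,0,0,0]]'
```

```text
time_s: 11.2
ee_pos: [0.4775, -0.3044, 0.0426]
orientation: [[-0.019, 1.0, 0.0], [1.0, 0.019, 0.003], [0.003, 0.0, -1.0]]
ft_force: [-2.4, 5.9, 5.6]
opening: 0.0214
time_s: 11.6
ee_pos: [0.4778, -0.3073, 0.0426]
orientation: [[-0.019, 1.0, 0.001], [1.0, 0.019, 0.003], [0.003, 0.001, -1.0]]
ft_force: [-0.0, 6.3, 5.9]
opening: 0.0217
time_s: 11.9
ee_pos: [0.478, -0.3082, 0.0426]
orientation: [[-0.019, 1.0, 0.001], [1.0, 0.019, 0.003], [0.003, 0.001, -1.0]]
ft_force: [-0.0, 6.0, 5.7]
opening: 0.0215
```

```bash
python3 -m inch '[[-1,-0.5,0,0],[0,0,0,0],[0,0,0,0]]'; python3 -m inch '[[-1,-0.5,0,0],[0,0,0,0],[0,0,0,0]]'; python3 -m inch '[[-1,0,0,0],[0,0,0,0],[0,0,0,0]]'
python3 - <<'E'
from h import *
print(ctrl.observe()['moment'])
im,d=ctrl.capture('scene');np.save('s5i.npy',im);np.save('s5.npy',d);cv2.imwrite('pics/s5.png',cv2.resize(im[270:390,220:350],None,fx=5,fy=5,interpolation=2)[:,:,::-1])
E
```

```text
time_s: 12.2
ee_pos: [0.4778, -0.3096, 0.0426]
orientation: [[-0.019, 1.0, 0.002], [1.0, 0.019, 0.002], [0.002, 0.002, -1.0]]
ft_force: [0.4, 5.5, 4.3]
opening: 0.0218
time_s: 12.5
ee_pos: [0.4775, -0.3107, 0.0426]
orientation: [[-0.02, 1.0, 0.002], [1.0, 0.02, 0.002], [0.002, 0.002, -1.0]]
ft_force: [1.0, 5.1, 3.4]
opening: 0.0215
time_s: 12.8
ee_pos: [0.4776, -0.3115, 0.0426]
orientation: [[-0.02, 1.0, 0.002], [1.0, 0.02, 0.002], [0.002, 0.002, -1.0]]
ft_force: [0.5, 5.5, 4.5]
opening: 0.0211
[ 0.95439017 -0.04898341  0.03837999]
```

View pics/s5.png

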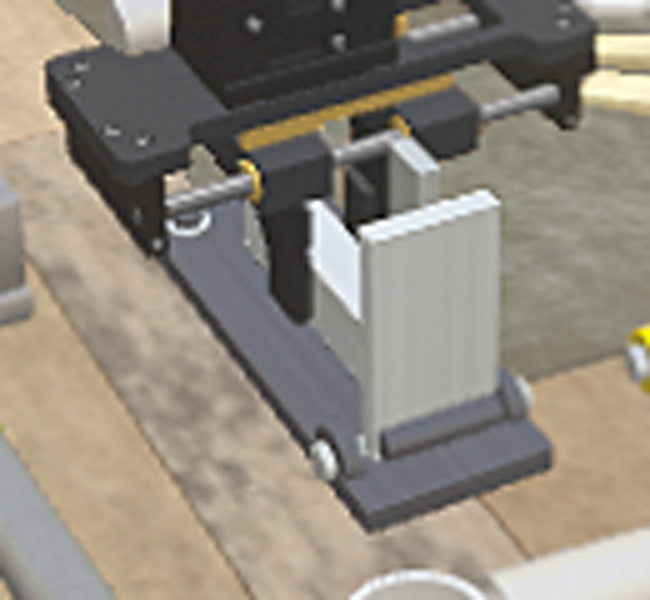

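```bash
python3 -m inch '[[-1,0,0,0.003],[0,0,0,0],[0,0,0,0]]'; python3 -m inch '[[-1,0,0,0],[0,0,0,0],[0,0,0,0]]'; python3 -m inch '[[-1,0,0,0],[0,0,0,0],[0,0,0,0]]'
```

```text
time_s: 13.15
ee_pos: [0.4776, -0.3125, 0.0426]
orientation: [[-0.017, 1.0, 0.002], [1.0, 0.017, 0.002], [0.002, 0.002, -1.0]]
ft_force: [0.9, 6.4, 3.9]
opening: 0.0215
time_s: 13.45
ee_pos: [0.4776, -0.3127, 0.0426]
orientation: [[-0.017, 1.0, 0.002], [1.0, 0.017, 0.003], [0.003, 0.002, -1.0]]
ft_force: [0.4, 7.0, 4.8]
opening: 0.0215
time_s: 13.75
ee_pos: [0.4776, -0.3128, 0.0426]
orientation: [[-0.017, 1.0, 0.001], [1.0, 0.017, 0.005], [0.005, 0.001, -1.0]]
ft_force: [-0.4, 10.0, 6.6]
opening: 0.0218
```

```bash
python3 -m inch '[[0.5,0,0.5,0],[0,0,0,0],[0,0,0,0],[0,0,0,0]]'
python3 - <<'E'
from h import *
s=ctrl.observe();print(s['moment'],s['ft_force'])
im,d=ctrl.capture('scene');np.save('s6i.npy',im);np.save('s6.npy',d);cv2.imwrite('pics/s6.png',cv2.resize(im[270:390,220:350],None,fx=5,fy=5,interpolation=2)[:,:,::-1])
for l in ['square_heel','square_tip','corner','upright_top']:
    print(l,[(np.round(r['at'],4).tolist(),round(r['conf'],2)) for r in ctrl.place_of(l,'scene')][:3])
C='scene';im=im.astype(int);uv,X=cloud(C,d);c=im[uv[:,1],uv[:,0]]
m=(X[:,0]>.44)&(X[:,0]<.51)&(X[:,1]>-.415)&(X[:,1]<-.38)&(X[:,2]>.035)&(X[:,2]<.1)
P=X[m];A=np.c_[P[:,0],P[:,2],np.ones(len(P))];k=np.linalg.lstsq(A,P[:,1],rcond=None)[0];r=abs(P[:,1]-A@k)<.004
k=np.linalg.lstsq(A[r],P[r,1],rcond=None)[0];print('bar outer y=',k.round(4),r.sum(),len(r))
E
```

```text
time_s: 14.15
ee_pos: [0.4776, -0.3128, 0.0426]
orientation: [[-0.017, 1.0, 0.001], [1.0, 0.017, 0.004], [0.004, 0.001, -1.0]]
ft_force: [-0.9, 9.1, 10.2]
opening: 0.0217
[1.6727189  0.40767219 0.03732821] [-0.90681543  9.05278744 10.18564658]
square_heel []
square_tip [([0.4817, -0.3896, 0.1236], 0.79)]
corner [([0.4769, -0.388, 0.0126], 0.84)]
upright_top [([0.4711, -0.3952, 0.1023], 0.89), ([0.6053, -0.4059, 0.1108], 0.88), ([0.8378, -0.2013, 0.108], 0.85)]
bar outer y= [-0.0069  0.0052 -0.3992] 805 846
```

View pics/s6.png

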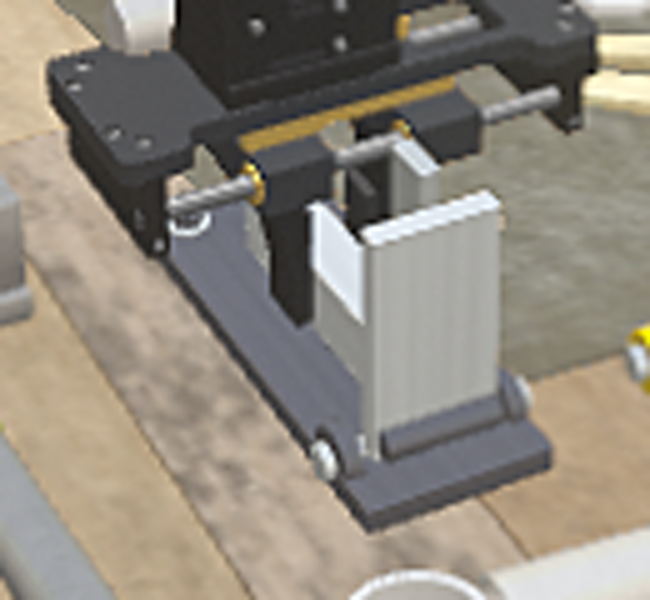

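```bash
python3 -m inch '[[-0.5,0,-0.3,0],[0,0,0,0],[0,0,0,0],[0,0,0,0],[0,0,0,0]]'; python3 -m inch '[[0,0,0,0],[0,0,0,0],[0,0,0,0],[0,0,0,0],[0,0,0,0]]'
python3 - <<'E'
from h import *
im0=np.load('top0i.npy').astype(int)
im,d=ctrl.capture('top');print('bystander diff',[abs(im[a:b,c:e].astype(int)-im0[a:b,c:e]).mean().round(2) for a,b,c,e in [(280,312,195,255),(235,275,215,260),(190,235,305,332),(240,290,435,470)]])
im,d=ctrl.capture('scene');cv2.imwrite('pics/s7.png',cv2.resize(im[270:390,220:350],None,fx=5,fy=5,interpolation=2)[:,:,::-1])
uv,X=cloud('scene',d)
m=(X[:,0]>.445)&(X[:,0]<.51)&(X[:,1]>-.415)&(X[:,1]<-.38)&(X[:,2]>.035)&(X[:,2]<.1)
P=X[m];A=np.c_[P[:,0],P[:,2],np.ones(len(P))];k=np.linalg.lstsq(A,P[:,1],rcond=None)[0]
for _ in range(3):
  r=abs(P[:,1]-A@k)<.003;k=np.linalg.lstsq(A[r],P[r,1],rcond=None)[0]
print('bar',k.round(4),r.sum(),'mid x',(P[r,0].min()+P[r,0].max())/2)
E
```

```text
time_s: 14.9
ee_pos: [0.4776, -0.3128, 0.0426]
orientation: [[-0.017, 1.0, 0.001], [1.0, 0.017, 0.005], [0.005, 0.001, -1.0]]
ft_force: [-1.0, 9.2, 8.5]
opening: 0.0217
time_s: 15.4
ee_pos: [0.4776, -0.3128, 0.0426]
orientation: [[-0.017, 1.0, 0.001], [1.0, 0.017, 0.005], [0.005, 0.001, -1.0]]
ft_force: [-1.5, 10.0, 9.6]
opening: 0.0217
bystander diff [np.float64(2.19), np.float64(2.01), np.float64(1.85), np.float64(9.1)]
bar [ 0.0071  0.0051 -0.4059] 773 mid x 0.477988966976732
```

View pics/s7.png

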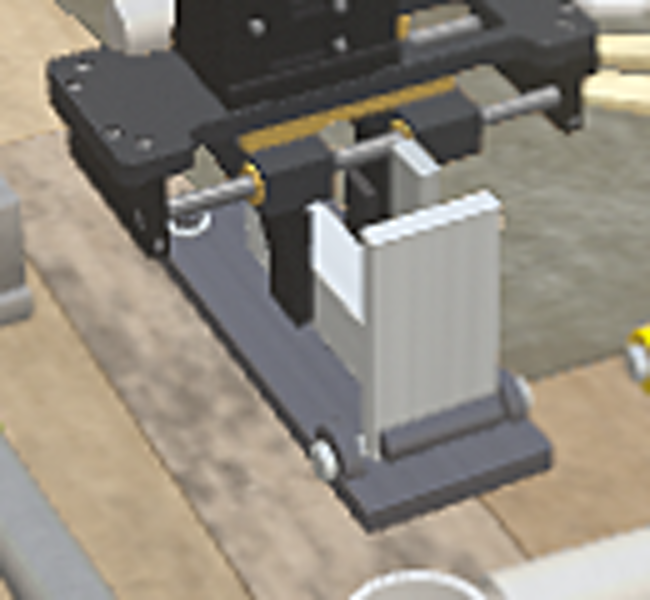

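```bash
python3 -c "
from workcell import ctrl
print(ctrl.close_job()); s=ctrl.observe(); print(s['time_s'],s['ee_pos'],s['ft_force'],s['opening'])"
```

```text
the job is handed in; nothing more can be done
None
the job is handed in; nothing more can be done
```

The try square is pressed into the corner of the jig, the bar is up square, and I handed the job in at about 15.5 s while still holding the square. I gripped the stock near its middle, lowered it onto the plate, and slid it forward until it stopped at the hinge line.

**Last checks, just before handing in:**
- **Seating:** the gripper height stayed at 42.6 mm, exactly 12 mm (the plate thickness) above where it gripped the square on the bench. That means the stock is flat on the plate.
- **Corner:** the square stopped moving although I commanded about 2 mm more. Its heel is at y ≈ -0.393, and the corner measured about -0.3925.
- **Forces:** about 10 N forward and about 12 N down after allowing for the square's weight, with the grip set to 50 N.
- **Bar angle:** the depth fit gives about 0.005 rad of lean, which is within the measurement noise.
- **Alignment:** the yaw is 0.017 rad against a measured 0.016–0.017 for the plate. The blade is about 1 mm off the middle of the bar.
- **Bystanders:** the magnet and both frame plates look unmoved in the top view.

**Checks that disagreed or failed:**
- **Tool tilt:** the tool tilted about 0.005 rad while pushing. I put this down to give in the grip, because the height did not change.
- **Yellow look-alike:** its patch of the top view changed, most likely because the arm was in front of it. The scene camera still found it in its old place.
- **Heel detection:** the network could not find the square's heel in the later scene picture, where the bar hides it. The heel position above comes from the gripper pose instead.

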